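# Set the toolbox's button code and latch it

### The job

Lock the red toolbox with your fingertips: press the blue code button, then the yellow one, and last the black latch button, each once and gently until it is fully down, where it stays. Leave the green and white buttons up, do not push or lift the toolbox, leave the other things where they are, and finish clear of everything.

Things in the scene. Friction and masses are not known exactly. Their poses are not given: they have to be found in the camera images.
- toolbox: red plastic toolbox, loose on the shelf top, 2.6 kg, 200 (x) by 370 (y) by 125 mm high; origin: centre of its underside, z up, front with black handle faces -x. Lid top flat, 125 mm above the origin: row of four code buttons on a grey plate (x = +40 mm; y = +96 green, +32 blue, -32 white, -96 yellow), collars 4 mm high; nearer the front (x = -48, y = 0) the black latch button
- blue_top (a point): centre of the top face of the blue code button, a blue disc 26 mm in diameter whose top stands 16 mm above the lid when up; the point goes down with the button
- yellow_top (a point): centre of the top face of the yellow code button, a yellow disc 26 mm in diameter whose top stands 16 mm above the lid when up; the point goes down with the button
- green_top (a point): centre of the top face of the green code button, a green disc 26 mm in diameter whose top stands 16 mm above the lid when up; the point goes down with the button
- white_top (a point): centre of the top face of the white code button, a white disc 26 mm in diameter whose top stands 16 mm above the lid when up; the point goes down with the button
- latch_top (a point): centre of the top face of the black press-button latch, a disc 36 mm in diameter whose top stands 18 mm above the lid when up, at the front of the lid; the point goes down with the button
- blue (a joint): how far the blue button is pushed down, m: 0 up (as at the start), 0.010 fully down. It yields to about 3 N all the way, stops hard at 0.010, and stays where it is left (no return spring)
- yellow (a joint): how far the yellow button is pushed down, m: 0 up (as at the start), 0.010 fully down. It yields to about 3 N all the way, stops hard at 0.010, and stays where it is left (no return spring)
- green (a joint): how far the green button is pushed down, m: 0 up (as at the start), 0.010 fully down. It yields to about 3 N all the way, stops hard at 0.010, and stays where it is left (no return spring)
- white (a joint): how far the white button is pushed down, m: 0 up (as at the start), 0.010 fully down. It yields to about 3 N all the way, stops hard at 0.010, and stays where it is left (no return spring)
- latch (a joint): how far the latch button is pushed down, m: 0 up (as at the start), 0.010 fully down. It yields to about 3 N all the way, stops hard at 0.010, and stays where it is left (no return spring)
- block: wooden tamping block, 45 x 65 x 32 mm, 70 g, lying loose on the front right part of the toolbox lid; origin at the centre of its underside; to be left alone
- jar: glass jar of pebbles with a steel screw cap, 84 mm in diameter, 116 mm high, loose on the shelf top beside the toolbox; origin at the centre of its underside; to be left alone
- pot: shallow white porcelain pot, 140 mm in diameter, 50 mm high, loose on the shelf top beside the toolbox; origin at the centre of its underside; to be left alone
- pliers: stainless concave pliers, about 165 mm long (along their y, jaws to +y), 12 mm thick, lying loose on the shelf top behind the toolbox; origin under the pivot; to be left alone

How it is judged:
On the way, in this order (a step that is already met when the one before it is completed fails the run):
1. blue button pressed down, yellow and latch still up (value of joint blue above 0.007 m and value of joint each of yellow, latch below 0.003 m), for 0.1 s.
2. then yellow button pressed down, latch still up (value of joint each of blue, yellow above 0.007 m and value of joint latch below 0.003 m), for 0.1 s.
3. then latch button pressed down (value of joint each of blue, yellow, latch above 0.007 m), for 0.1 s.
At the end, for the whole second after the job is handed in: Blue, yellow and latch buttons are at least 7 mm down of 10, green and white less than 3 mm down; toolbox upright and at rest, it and the block, jar, pot and pliers each within 20 mm of where they started (all of step 3 and value of joint each of green, white below 0.003 m and angle between toolbox's own z axis and vertical below 0.05 rad and linear speed of toolbox below 0.02 m/s and distance of each of block, jar, pot, pliers, toolbox from where it was at the start of the episode below 0.02 m); the robot touches nothing.
It fails at once if the green or white button is pushed down by more than 3 mm (value of joint any of green, white above 0.003 m).
It fails at once if out of order: yellow goes down (3 mm) before blue is down (7 mm), or the latch before yellow is down ((value of joint yellow above 0.003 m and value of joint blue below 0.007 m) or (value of joint latch above 0.003 m and value of joint yellow below 0.007 m)).
It fails at once if the robot bears on the toolbox or its buttons with more than 30 N (contact force between the arm and toolbox above 30 N).
It fails at once if the toolbox is lifted, tipped (0.1 rad) or shoved (over 20 mm) (distance of toolbox from where it was at the start of the episode above 0.02 m or angle between toolbox's own z axis and vertical above 0.1 rad).
It fails at once if the block, jar, pot or pliers are moved by more than 20 mm (distance of any of block, jar, pot, pliers from where it was at the start of the episode above 0.02 m).
It also fails if it takes over 48 s, if anything falls off the work surface, if the arm or the gripper's body presses on something with over 40 N, if the wrist force passes 120 N, or if a joint passes its speed limit or range.

### The arm

A 7-joint arm with a two-finger parallel gripper is mounted at the origin on the work surface. World frame = base frame: x ahead of the robot, y to its left, z up, the work surface at z = 0. Lengths are in m, angles in rad, forces in N, time in s.
With the tool pointing down it reaches from about 0.4 to 0.875 m from the base axis. Payload 19.3 kg.
Tool frame: the origin (TCP) lies on the centre line of the jaws, within the pads' length; the fingertips stand 14 mm ahead of it and the grasp point (between the pads) lies 5 mm behind it; z points along the fingers, y is the line along which they close (so a half turn about z gives the same grasp; the last joint's range is limited). The gripper opens to 85 mm and grips with 20 to 120 N. Pads are 22 mm wide; open, the fingers measure 114 mm over their backs; the gripper's body (76 mm by 85 mm) begins 54 mm behind the grasp point. The pads swing forward as they close: fully open they stand 13 mm farther back than shut.
Start: joints at [-0.07, 0.521, -0.036, 1.599, 0.021, 1.021, -0.113], TCP at [0.625, -0, 0.245] pointing down, gripper open.
Joint ranges: [-2.91, 2.91], [-0.3, 2.13], [-1.5, 1.42], [0.17, 2.43], [-1.26, 4.41], [0.16, 1.93], [-2.52, 2.52]. Speed limits (rad/s): [1.89, 1.89, 2.39, 2.39, 3.01, 3.01, 3.01].

### API

Orientations are given as [roll, pitch, yaw] about the fixed x, y, z axes, in that order (R = Rz(yaw) Ry(pitch) Rx(roll)).
In Python, from workcell import bot, grab_frame, regions_of gives the robot as it stands. The module is installed in compiled form; this text tells all that it offers.
- The arm moves only by the tool play_rows, never from a script. Its argument "plan" is a list of rows, each a list of 3 entries, a list of its own where there are three numbers: the shift along the tool's x, y, z in units of 2.5 cm (1.0 is 2.5 cm), then the turn, a rotation vector about the tool's x, y, z in units of 0.15 rad (1.0 is 0.15 rad), then the closure, from -1 (fully open) to 1 (shut). In form: [[[tx, ty, tz], [rx, ry, rz], jaw], ...]. A call has 1 to 20 rows; each row shifts and turns the commanded pose from where the row before left it, along the tool's axes as they then stand; what a row does not reach is not made up. A row lasts 1/8 s, in which the tool goes at most 62.5 mm and 10.7 degrees, less where a joint would pass 70% of its speed; a pose out of reach is approached as far as the arm can. A call with a number of a shift or a turn outside -1 to 1 is refused whole. A call with a gripper value outside its range is refused whole. The fingers move at their own pace and stop on an object; "newtons" is the grip in N (left out, the last holds). Time passes only in rows, so rows that do not move let the fingers close. It gives the time, the measured TCP pose, the force, the opening and the grip force at its end, in the units of the state.
- bot.observe(): the state, without advancing time (a new reading comes with each control period).
- grab_frame(name): name is "scene" or "side" or "wrist"; returns a dict with "pixels" (400x640x3 uint8, red, green, blue), "depth" (400x640 float32, m along the optical axis (not along the pixel's ray), 0 where there is no reading), "camera_matrix" (3x3 intrinsics, pixels), "R" (3x3) and "t" (3): a world point X has camera coordinates R X + t. Camera axes: x right, y down, z forward; pixel columns grow to the right and rows downward; lengths in m; the calibration is good to about 2 mm. A picture is of the moment at which its call begins.
- bot.job_done(): hands the job in; it is judged then, once.
Trained networks look in the newest picture that a camera, given by its name, has taken for a name from the list of things; names that differ only in an ending like _2 or _b are one class to them, and where a whole thing is asked for, a point or a joint stands for the part that bears it (a point fixed in the world has none). Each returns a list of dicts, best first, with "p" (0 to 1); they miss things now and then, are a little off and sometimes report something else, mostly with a low value. They report only what shows in the picture. A call takes as long as a camera call.
- regions_of(thing, camera): "mask" (400x640 bool, what is visible of it) and "box" ([left, top, right, bottom] in pixels, round what is visible of it).
The state is a dict: "clock": time; "qpos": joint angles; "qd": joint speeds; "joint_efforts": joint torques, N m; "position": TCP position; "tool_rot": TCP orientation; "force": force on the tool from outside, world axes, zero at the start; "moment": the same for the moment, N m; "grip_width": finger opening in m; "finger_force": force on a finger pad.
Only numpy, scipy, OpenCV 4.12 (cv2) and the standard library are available. Lean on these libraries where they do the work, as an engineer would, in place of code of your own. Each camera call takes 0.05 s, during which the arm holds its last target. There are 200 camera calls.

## Working session

There is one attempt and no reset: what is moved stays moved. The work goes in short steps, Python scripts to look and compute and a tool call to move; the robot and the scene stay as the last step left them, time stands still between calls to the robot, and variables do not carry over. Pictures are saved under pics/ and viewed, at most 10 in all, crops included, and the job is handed in when it is done.

Besides the shell and the picture viewer there is one more tool, called after "Request:" as name(argument=value, ...), one argument or row to a line, values as JSON. play_rows: Moves the arm, as the interface text tells. Its arguments: {"type":"object","properties":{"plan":{"type":"array"},"newtons":{"type":"number"}},"required":["plan"]}

```bash
mkdir -p pics; cat > h.py <<'E'
import numpy as np, cv2
from workcell import bot, grab_frame, regions_of
def world(f,u,v,d=None):
    z=f["depth"][v,u] if d is None else d
    K=f["camera_matrix"]; 
    c=np.stack([(u-K[0,2])/K[0,0]*z,(v-K[1,2])/K[1,1]*z,z],-1)
    return (c-f["t"])@f["R"]
E
python3 - <<'E'
from h import *
o=bot.observe(); print({k:np.round(v,3) for k,v in o.items()})
for cam in ["scene","side"]:
    f=grab_frame(cam); cv2.imwrite(f"pics/{cam}0.png",f["pixels"][...,::-1])
    for n in ["toolbox","blue_top","yellow_top","green_top","white_top","latch_top","block","jar","pot","pliers"]:
        for r in regions_of(n,cam)[:1]:
            m=cv2.erode(r["mask"].astype(np.uint8),np.ones((3,3)))>0
            v,u=np.nonzero(m&(f["depth"]>0))
            if len(v)==0: print(cam,n,"empty"); continue
            P=world(f,u,v); print(cam,n,round(r["p"],2),r["box"],len(v),np.median(P,0).round(4),P.min(0).round(3),P.max(0).round(3))
E
```

```text
{'clock': np.float64(0.0), 'qpos': array([-0.07 ,  0.522, -0.036,  1.6  ,  0.021,  1.021, -0.113]), 'qd': array([-0.   , -0.001,  0.001, -0.001,  0.001, -0.001,  0.001]), 'joint_efforts': array([-4.0000e-03, -9.2711e+01,  1.9780e+00, -3.6993e+01,  1.8000e-02,
        8.0000e-03, -0.0000e+00]), 'position': array([ 0.625, -0.   ,  0.245]), 'tool_rot': array([-3.14 ,  0.   ,  1.571]), 'force': array([-0.259,  0.005,  0.121]), 'moment': array([-0.009,  0.01 ,  0.043]), 'finger_force': np.float64(0.0), 'grip_width': np.float64(0.085)}
scene toolbox 0.69 [227.0, 157.9, 374.2, 251.5] 9153 [0.5746 0.0079 0.1263] [ 0.345 -0.227  0.001] [0.697 0.176 0.15 ]
scene blue_top 0.47 [299.7, 190.9, 310.4, 197.9] 52 [0.5574 0.0162 0.1431] [ 0.544 -0.     0.137] [0.568 0.027 0.147]
scene yellow_top 0.56 [257.3, 179.9, 265.8, 188.5] 31 [ 0.6123 -0.0978  0.1437] [ 0.602 -0.106  0.136] [ 0.62  -0.088  0.147]
scene green_top 0.51 [323.9, 189.3, 335.0, 204.0] 52 [0.5326 0.075  0.1432] [0.518 0.06  0.135] [0.541 0.084 0.148]
scene white_top 0.55 [281.4, 184.5, 286.0, 194.2] 32 [ 0.5863 -0.0392  0.1424] [ 0.57
[... 1112 characters left out ...]
hite_top 0.71 [291.6, 159.6, 397.1, 261.3] 7343 [0.485  0.0683 0.1232] [ 0.367 -0.221 -0.001] [0.688 0.177 0.145]
side latch_top 0.56 [364.7, 182.0, 372.0, 190.7] 76 [ 0.4855 -0.0434  0.1412] [ 0.473 -0.063  0.131] [ 0.502 -0.033  0.145]
side block 0.81 [369.7, 159.9, 392.9, 179.4] 241 [ 0.5219 -0.1448  0.1545] [ 0.5   -0.185  0.131] [ 0.562 -0.123  0.16 ]
side jar 0.94 [333.3, 251.2, 370.5, 313.7] 1984 [0.3092 0.2265 0.0826] [0.286 0.171 0.005] [0.357 0.246 0.118]
side pot 0.71 [394.4, 165.0, 419.2, 193.8] 335 [ 0.5609 -0.3619  0.0323] [ 0.505 -0.386  0.003] [ 0.604 -0.257  0.053]
side pliers 0.39 [289.1, 206.5, 296.0, 231.1] 17 [0.652  0.0916 0.0079] [0.642 0.009 0.005] [0.714 0.098 0.01 ]
```

```bash
python3 - <<'E'
from h import *
from scipy.optimize import least_squares
f=grab_frame("wrist"); cv2.imwrite("pics/wrist0.png",f["pixels"][...,::-1])
M={"green":(.04,.096,.141),"blue":(.04,.032,.141),"white":(.04,-.032,.141),"yellow":(.04,-.096,.141),"latch":(-.048,0,.143)}
got={}
for n in list(M)+["block"]:
    for r in regions_of(n if n=="block" else n+"_top","wrist")[:2]:
        v,u=np.nonzero(r["mask"]&(f["depth"]>0))
        if len(v)==0: continue
        P=world(f,u,v); print(n,round(r["p"],2),np.round(r["box"]),len(v),np.median(P,0).round(4),P.min(0).round(3),P.max(0).round(3))
E
```

```text
green 0.61 [158.  76. 202. 113.] 1399 [0.5326 0.0717 0.1415] [0.518 0.059 0.129] [0.543 0.084 0.144]
blue 0.55 [205. 159. 247. 200.] 1137 [0.5588 0.0147 0.1414] [ 0.545 -0.003  0.129] [0.57  0.026 0.143]
white 0.82 [254. 240. 285. 273.] 902 [ 0.5854 -0.0419  0.1415] [ 0.573 -0.056  0.131] [ 0.597 -0.032  0.143]
yellow 0.82 [289. 300. 322. 331.] 926 [ 0.6123 -0.0985  0.1413] [ 0.598 -0.126  0.127] [ 0.624 -0.089  0.143]
yellow 0.33 [254. 237. 288. 272.] 957 [ 0.5854 -0.0423  0.1414] [ 0.57  -0.063  0.126] [ 0.597 -0.032  0.143]
latch 0.73 [122. 239. 178. 285.] 1938 [ 0.4946 -0.0498  0.1435] [ 0.463 -0.071  0.127] [ 0.51  -0.035  0.146]
latch 0.39 [208. 159. 251. 200.] 1142 [0.5588 0.0146 0.1414] [ 0.541 -0.002  0.129] [0.57  0.026 0.143]
block 0.96 [206. 336. 258. 378.] 1042 [ 0.5473 -0.1412  0.138 ] [ 0.524 -0.163  0.125] [0.61  0.019 0.312]
```

```bash
python3 - <<'E'
import cv2,numpy as np
a=cv2.imread("pics/scene0.png"); a=cv2.resize(a[120:300,180:450],None,fx=2.2,fy=2.2)
cv2.imwrite("pics/scene0c.png",a)
E
```

```text
(no output)
```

View pics/wrist0.png

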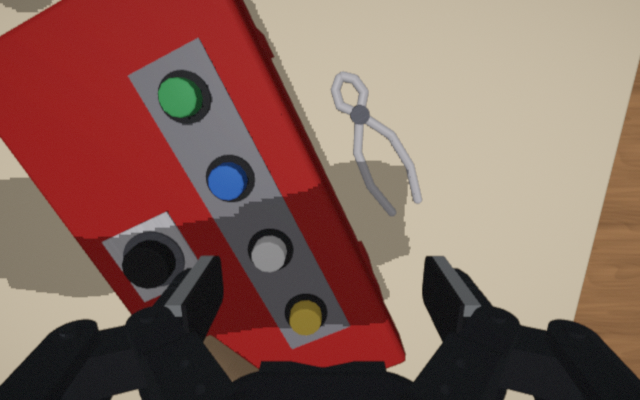

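View pics/scene0c.png

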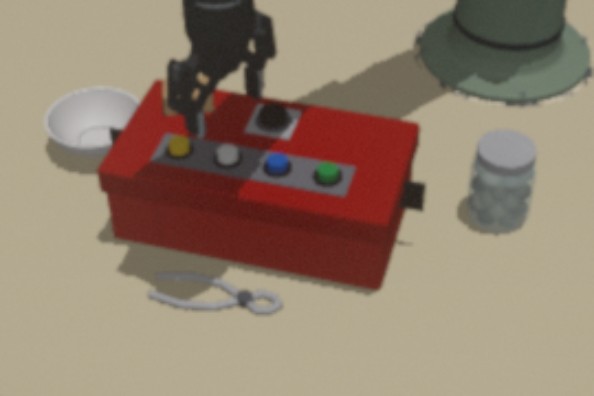

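Request:
play_rows(
  plan=[
    [[0.2, -0.9, 0], [0, 0, 0], 1],
    [[0.2, -0.9, 0], [0, 0, 0], 1],
    [[0.2, -0.88, 0.4], [0, 0, 0], 1],
    [[0, 0, 0.8], [0, 0, 0], 1],
    [[0, 0, 0.8], [0, 0, 0], 1],
    [[0, 0, 0], [0, 0, 0], 1],
    [[0, 0, 0], [0, 0, 0], 1],
    [[0, 0, 0], [0, 0, 0], 1],
  ],
  newtons=30,
)

```text
clock: 2.45
position: [0.5584, 0.015, 0.1961]
tool_rot: [3.14, -0.0, 1.571]
force: [0.8, 0.2, 0.4]
grip_width: 0.0003
finger_force: 0.0
```

```bash
python3 - <<'E'
from h import *
f=grab_frame("wrist"); cv2.imwrite("pics/wrist1.png",f["pixels"][...,::-1])
o=bot.observe(); print({k:np.round(v,4) for k,v in o.items()})
s=grab_frame("side"); cv2.imwrite("pics/side1.png",cv2.resize(s["pixels"][80:280,230:480,::-1],None,fx=2.5,fy=2.5))
E
```

```text
{'clock': np.float64(2.5), 'qpos': array([-0.098 ,  0.4752, -0.0476,  1.8266,  0.0293,  0.8395, -0.16  ]), 'qd': array([-0.0004,  0.002 , -0.0013,  0.0037,  0.0018, -0.0023,  0.0012]), 'joint_efforts': array([-7.80000e-03, -8.33535e+01,  1.62010e+00, -3.23668e+01,
        1.47000e-02,  1.61000e-02,  1.20000e-03]), 'position': array([0.5583, 0.015 , 0.196 ]), 'tool_rot': array([ 3.1406e+00, -1.0000e-04,  1.5706e+00]), 'force': array([-0.9182,  0.3997,  0.2438]), 'moment': array([ 0.0168,  0.0022, -0.0096]), 'finger_force': np.float64(0.0), 'grip_width': np.float64(0.0002)}
```

View pics/wrist1.png

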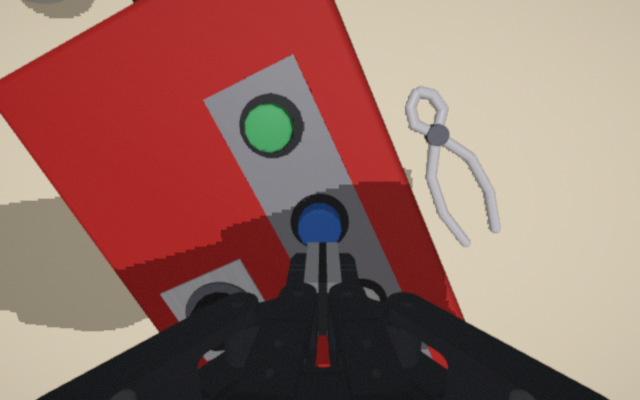

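View pics/side1.png

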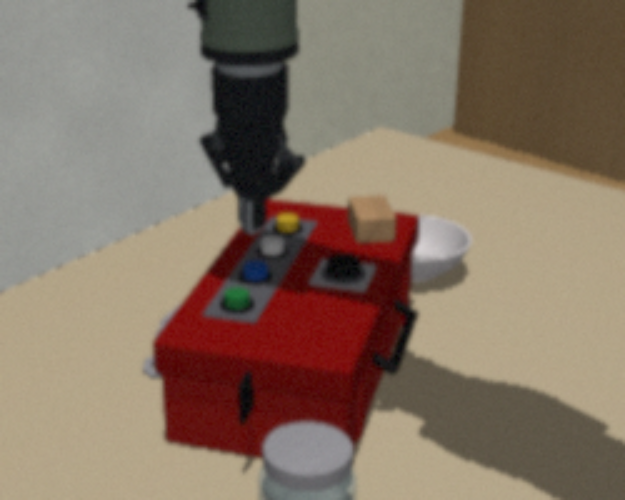

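The wrist picture shows the shut fingertips (322, 245) lined up with the blue button (320, 225), and the side picture shows the scene undisturbed with the block clear to the right. Going down in small steps.

Request:
play_rows(
  plan=[
    [[0, 0, 0.4], [0, 0, 0], 1],
    [[0, 0, 0.4], [0, 0, 0], 1],
    [[0, 0, 0.08], [0, 0, 0], 1],
    [[0, 0, 0.08], [0, 0, 0], 1],
    [[0, 0, 0.08], [0, 0, 0], 1],
    [[0, 0, 0.08], [0, 0, 0], 1],
    [[0, 0, 0.08], [0, 0, 0], 1],
    [[0, 0, 0.08], [0, 0, 0], 1],
    [[0, 0, 0.08], [0, 0, 0], 1],
    [[0, 0, 0], [0, 0, 0], 1],
  ],
)

```text
clock: 3.8
position: [0.5579, 0.015, 0.1611]
tool_rot: [-3.141, 0.0, 1.571]
force: [-0.8, -0.3, -0.7]
grip_width: -0.0
finger_force: 0.0
```

Request:
play_rows(
  plan=[
    [[0, 0, 0.08], [0, 0, 0], 1],
    [[0, 0, 0.08], [0, 0, 0], 1],
    [[0, 0, 0.08], [0, 0, 0], 1],
    [[0, 0, 0.08], [0, 0, 0], 1],
    [[0, 0, 0.08], [0, 0, 0], 1],
    [[0, 0, 0], [0, 0, 0], 1],
  ],
)

```text
clock: 4.55
position: [0.558, 0.015, 0.1511]
tool_rot: [-3.142, 0.0, 1.571]
force: [-0.8, -0.4, 0.1]
grip_width: 0.0004
finger_force: 0.0
```

Request:
play_rows(
  plan=[
    [[0, 0, 0.08], [0, 0, 0], 1],
    [[0, 0, 0.04], [0, 0, 0], 1],
    [[0, 0, 0], [0, 0, 0], 1],
  ],
)

```text
clock: 4.92
position: [0.5579, 0.015, 0.1482]
tool_rot: [-3.141, -0.0, 1.571]
force: [0.4, -0.2, -0.1]
grip_width: -0.0001
finger_force: 0.0
```

```bash
python3 - <<'E'
from h import *
f=grab_frame("wrist"); cv2.imwrite("pics/wrist2.png",cv2.resize(f["pixels"][120:320,220:440,::-1],None,fx=2.5,fy=2.5))
print(bot.observe()["force"])
for r in regions_of("blue_top","wrist")[:1]:
    v,u=np.nonzero(r["mask"]&(f["depth"]>0)); P=world(f,u,v); print(len(v),np.percentile(P,[10,50,90],axis=0).round(4))
E
```

```text
[ 0.51271536 -0.31585346  0.44925516]
365 [[0.5483 0.0194 0.1309]
 [0.5552 0.0237 0.1336]
 [0.5667 0.0256 0.1349]]
```

View pics/wrist2.png

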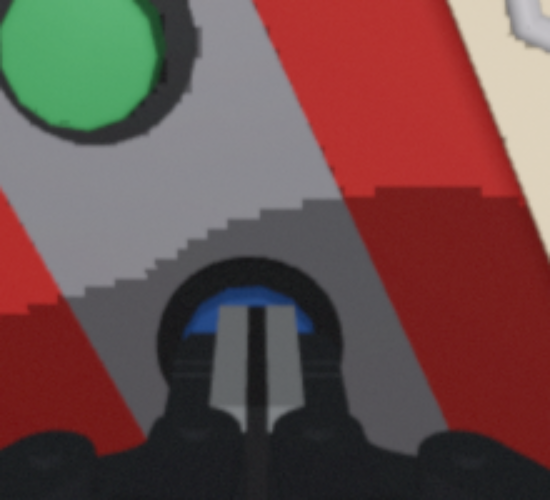

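The fingertip is on the blue button (crop 250, 320), whose visible rim is at about z 0.134, so it is about 7.5 mm down. I'll finish the stroke gently.

Request:
play_rows(
  plan=[
    [[0, 0, 0.04], [0, 0, 0], 1],
    [[0, 0, 0.04], [0, 0, 0], 1],
    [[0, 0, 0], [0, 0, 0], 1],
  ],
)

```text
clock: 5.4
position: [0.558, 0.015, 0.1462]
tool_rot: [-3.141, 0.0, 1.571]
force: [-0.3, 0.4, -0.1]
grip_width: -0.0001
finger_force: 0.0
```

Request:
play_rows(
  plan=[
    [[0, 0, 0.04], [0, 0, 0], 1],
    [[0, 0, 0], [0, 0, 0], 1],
  ],
)

```text
clock: 5.65
position: [0.558, 0.015, 0.1452]
tool_rot: [-3.141, 0.0, 1.571]
force: [0.5, -0.8, -0.5]
grip_width: -0.0002
finger_force: 0.0
```

Request:
play_rows(
  plan=[
    [[0, 0, 0.02], [0, 0, 0], 1],
    [[0, 0, 0], [0, 0, 0], 1],
  ],
)

```text
clock: 5.9
position: [0.558, 0.015, 0.145]
tool_rot: [3.141, 0.0, 1.571]
force: [-2.9, 1.0, 7.4]
grip_width: -0.0001
finger_force: 3.5
```

```bash
python3 - <<'E'
from h import *
f=grab_frame("wrist"); 
print(bot.observe()["force"],bot.observe()["position"])
for n in ["blue_top","green_top"]:
  for r in regions_of(n,"wrist")[:1]:
    v,u=np.nonzero(r["mask"]&(f["depth"]>0)); P=world(f,u,v); print(len(v),np.percentile(P,[10,50,75,90,97],axis=0).round(4))
E
```

```text
[-2.20803018  0.11849341  6.18842107] [0.5580267 0.0149922 0.1450489]
3447 [[0.5222 0.0631 0.1405]
 [0.5312 0.072  0.1416]
 [0.5364 0.0769 0.142 ]
 [0.54   0.0803 0.1424]
 [0.542  0.0825 0.1428]]
```

Hard stop met at about 7 N with the TCP at z 0.145. Next I rise and go over to yellow.

Request:
play_rows(
  plan=[
    [[0, 0, -0.4], [0, 0, 0], 1],
    [[0, 0, -0.8], [0, 0, 0], 1],
    [[0, 0, -0.8], [0, 0, 0], 1],
    [[-0.9, 0.43, 0], [0, 0, 0], 1],
    [[-0.9, 0.43, 0], [0, 0, 0], 1],
    [[-0.9, 0.43, 0], [0, 0, 0], 1],
    [[-0.9, 0.43, 0], [0, 0, 0], 1],
    [[-0.94, 0.44, 0], [0, 0, 0], 1],
    [[0, 0, 0], [0, 0, 0], 1],
    [[0, 0, 0], [0, 0, 0], 1],
  ],
)

```text
clock: 7.3
position: [0.6118, -0.098, 0.195]
tool_rot: [-3.142, -0.0, 1.571]
force: [-0.1, -0.2, -0.3]
grip_width: -0.0001
finger_force: 0.0
```

```bash
python3 - <<'E'
from h import *
f=grab_frame("wrist"); cv2.imwrite("pics/wrist3.png",f["pixels"][...,::-1])
o=bot.observe(); print(o["position"],o["force"])
for cam in ["wrist","scene"]:
 if cam=="scene": f=grab_frame(cam)
 for n in ["blue_top","yellow_top","green_top","white_top","latch_top"]:
  for r in regions_of(n,cam)[:1]:
    v,u=np.nonzero(r["mask"]&(f["depth"]>0)); P=world(f,u,v); print(cam,n,round(r["p"],2),len(v),np.median(P,axis=0).round(4))
E
```

```text
[ 0.61184824 -0.09767214  0.19500897] [0.92163469 0.836488   0.05219326]
wrist blue_top 0.95 1885 [0.558  0.0117 0.1316]
wrist yellow_top 0.89 1307 [ 0.6117 -0.0978  0.1414]
wrist white_top 0.87 1882 [ 0.5853 -0.0443  0.1415]
wrist latch_top 0.98 4189 [ 0.4949 -0.0519  0.1435]
scene green_top 0.49 87 [0.5312 0.0735 0.1418]
scene white_top 0.58 58 [ 0.5842 -0.0412  0.1431]
scene latch_top 0.61 138 [ 0.4926 -0.0488  0.1446]
```

View pics/wrist3.png

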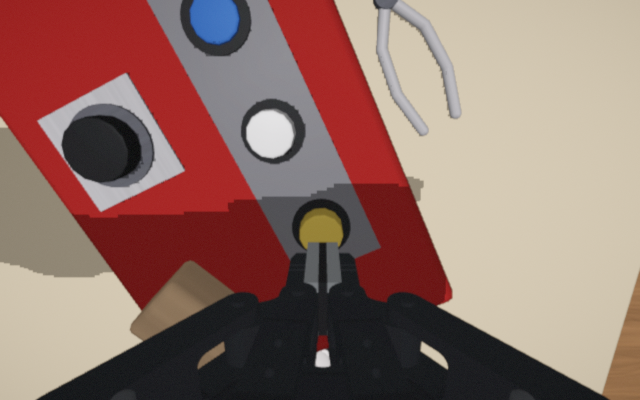

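Blue is at z 0.1316, so it is fully down. The fingertip (322, 245) is in line with yellow (321, 228). Pressing yellow.

Request:
play_rows(
  plan=[
    [[0, 0, 0.4], [0, 0, 0], 1],
    [[0, 0, 0.4], [0, 0, 0], 1],
    [[0, 0, 0.4], [0, 0, 0], 1],
    [[0, 0, 0.2], [0, 0, 0], 1],
    [[0, 0, 0.08], [0, 0, 0], 1],
    [[0, 0, 0.08], [0, 0, 0], 1],
    [[0, 0, 0.08], [0, 0, 0], 1],
    [[0, 0, 0.08], [0, 0, 0], 1],
    [[0, 0, 0.08], [0, 0, 0], 1],
    [[0, 0, 0.08], [0, 0, 0], 1],
    [[0, 0, 0], [0, 0, 0], 1],
  ],
)

```text
clock: 9.28
position: [0.6119, -0.0985, 0.1475]
tool_rot: [-3.141, -0.0, 1.571]
force: [0.3, -0.4, 0.1]
grip_width: -0.0002
finger_force: 0.0
```

Request:
play_rows(
  plan=[
    [[0, 0, 0.04], [0, 0, 0], 1],
    [[0, 0, 0.04], [0, 0, 0], 1],
    [[0, 0, 0], [0, 0, 0], 1],
  ],
)

```text
clock: 9.65
position: [0.6119, -0.0985, 0.1457]
tool_rot: [-3.141, 0.0, 1.571]
force: [1.1, -0.5, 0.8]
grip_width: -0.0004
finger_force: 0.1
```

Request:
play_rows(
  plan=[
    [[0, 0, 0.02], [0, 0, 0], 1],
    [[0, 0, 0], [0, 0, 0], 1],
  ],
)

```text
clock: 9.9
position: [0.6119, -0.0985, 0.1452]
tool_rot: [-3.141, -0.0, 1.571]
force: [-0.5, -0.7, 1.5]
grip_width: -0.0002
finger_force: 0.7
```

Request:
play_rows(
  plan=[
    [[0, 0, 0.02], [0, 0, 0], 1],
    [[0, 0, 0], [0, 0, 0], 1],
  ],
)

```text
clock: 10.15
position: [0.612, -0.0985, 0.1451]
tool_rot: [3.142, -0.0, 1.571]
force: [-1.9, 0.1, 6.4]
grip_width: 0.0003
finger_force: 3.5
```

Hard stop felt again. Rise and move over to the latch.

Request:
play_rows(
  plan=[
    [[0, 0, -0.4], [0, 0, 0], 1],
    [[0, 0, -0.8], [0, 0, 0], 1],
    [[0, 0, -0.8], [0, 0, 0], 1],
    [[0.4, -0.94, 0], [0, 0, 0], 1],
    [[0.4, -0.94, 0], [0, 0, 0], 1],
    [[0.4, -0.94, 0], [0, 0, 0], 1],
    [[0.4, -0.95, 0], [0, 0, 0], 1],
    [[0.36, -0.95, 0], [0, 0, 0], 1],
    [[0, 0, 0], [0, 0, 0], 1],
    [[0, 0, 0], [0, 0, 0], 1],
  ],
)

```text
clock: 11.4
position: [0.4947, -0.0497, 0.1953]
tool_rot: [3.141, 0.0, 1.571]
force: [0.4, 0.4, -0.5]
grip_width: 0.0001
finger_force: 0.0
```

```bash
python3 - <<'E'
from h import *
o=bot.observe(); print(o["position"],o["force"])
for cam in ["wrist","scene"]:
 f=grab_frame(cam)
 if cam=="wrist": cv2.imwrite("pics/wrist4.png",f["pixels"][...,::-1])
 for n in ["blue_top","yellow_top","green_top","white_top","latch_top"]:
  for r in regions_of(n,cam)[:1]:
    v,u=np.nonzero(r["mask"]&(f["depth"]>0)); P=world(f,u,v); print(cam,n,round(r["p"],2),len(v),np.median(P,axis=0).round(4))
E
```

```text
[ 0.49472816 -0.04967412  0.19525477] [ 0.38843729  0.3772511  -0.53404427]
wrist blue_top 0.81 1699 [0.5568 0.0135 0.1315]
wrist yellow_top 0.57 1046 [ 0.6107 -0.1018  0.1315]
wrist green_top 0.72 918 [0.5287 0.0629 0.1412]
wrist white_top 0.75 1753 [ 0.582  -0.0428  0.1413]
wrist latch_top 0.62 2487 [ 0.4902 -0.0472  0.1435]
scene blue_top 0.45 31 [0.5547 0.0139 0.134 ]
scene yellow_top 0.41 48 [ 0.6099 -0.1035  0.1335]
scene green_top 0.43 91 [0.5318 0.0747 0.1423]
scene white_top 0.56 65 [ 0.586  -0.042   0.1425]
scene latch_top 0.42 170 [ 0.4907 -0.0488  0.143 ]
```

View pics/wrist4.png

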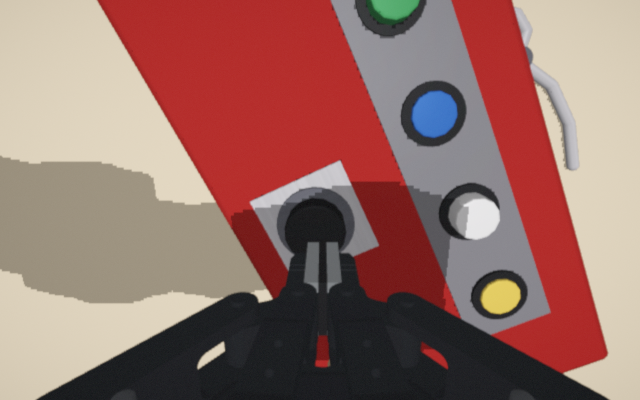

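Blue and yellow are both down (z 0.1315), and green and white are up (0.141). The fingertip (322, 245) is about 2 mm right of the latch centre (315, 225), so I'll correct that and press.

Request:
play_rows(
  plan=[
    [[0, -0.08, 0.4], [0, 0, 0], 1],
    [[0, 0, 0.4], [0, 0, 0], 1],
    [[0, 0, 0.4], [0, 0, 0], 1],
    [[0, 0, 0.2], [0, 0, 0], 1],
    [[0, 0, 0.08], [0, 0, 0], 1],
    [[0, 0, 0.08], [0, 0, 0], 1],
    [[0, 0, 0.08], [0, 0, 0], 1],
    [[0, 0, 0.08], [0, 0, 0], 1],
    [[0, 0, 0.08], [0, 0, 0], 1],
    [[0, 0, 0], [0, 0, 0], 1],
  ],
)

```text
clock: 13.25
position: [0.492, -0.0495, 0.1497]
tool_rot: [3.142, 0.0, 1.571]
force: [0.7, -0.2, -0.9]
grip_width: 0.0
finger_force: 0.0
```

Request:
play_rows(
  plan=[
    [[0, 0, 0.04], [0, 0, 0], 1],
    [[0, 0, 0.03], [0, 0, 0], 1],
    [[0, 0, 0], [0, 0, 0], 1],
  ],
)

```text
clock: 13.62
position: [0.4921, -0.0495, 0.148]
tool_rot: [3.141, 0.0, 1.571]
force: [0.0, -1.4, -0.3]
grip_width: -0.0002
finger_force: 0.2
```

Request:
play_rows(
  plan=[
    [[0, 0, 0.02], [0, 0, 0], 1],
    [[0, 0, 0], [0, 0, 0], 1],
  ],
)

```text
clock: 13.88
position: [0.4921, -0.0496, 0.1476]
tool_rot: [3.141, 0.0, 1.571]
force: [0.8, -0.3, 1.3]
grip_width: -0.0001
finger_force: 0.6
```

Request:
play_rows(
  plan=[
    [[0, 0, 0.02], [0, 0, 0], 1],
    [[0, 0, 0], [0, 0, 0], 1],
  ],
)

```text
clock: 14.12
position: [0.492, -0.0495, 0.1471]
tool_rot: [3.142, 0.0, 1.571]
force: [-0.1, 0.3, 3.3]
grip_width: -0.0001
finger_force: 1.4
```

Request:
play_rows(
  plan=[
    [[0, 0, -0.4], [0, 0, 0], 1],
    [[0, 0, -0.8], [0, 0, 0], 1],
    [[0, 0, -0.9], [0, 0, 0], 1],
    [[0, 0, -0.9], [0, 0, 0], 1],
    [[0, 0, -0.9], [0, 0, 0], 1],
    [[0, 0, -0.9], [0, 0, 0], 1],
    [[0, 0, 0], [0, 0, 0], 1],
    [[0, 0, 0], [0, 0, 0], 1],
    [[0, 0, 0], [0, 0, 0], 1],
  ],
)

```text
clock: 15.25
position: [0.4916, -0.0495, 0.2665]
tool_rot: [-3.14, 0.0, 1.571]
force: [-0.3, -0.3, 0.2]
grip_width: -0.0001
finger_force: 0.0
```

```bash
python3 - <<'E'
from h import *
o=bot.observe(); print(o["position"],o["force"])
for cam in ["wrist","scene"]:
 f=grab_frame(cam)
 for n in ["blue_top","yellow_top","green_top","white_top","latch_top"]:
  for r in regions_of(n,cam)[:1]:
    v,u=np.nonzero(r["mask"]&(f["depth"]>0)); P=world(f,u,v); print(cam,n,round(r["p"],2),len(v),np.median(P,axis=0).round(4))
E
```

```text
[ 0.49164636 -0.04952739  0.26645166] [-0.29010676 -0.34782086  0.24297108]
wrist blue_top 0.76 925 [0.5569 0.0132 0.1315]
wrist yellow_top 0.7 628 [ 0.6108 -0.102   0.1315]
wrist green_top 0.82 1292 [0.5293 0.0703 0.1414]
wrist white_top 0.7 1009 [ 0.5826 -0.0431  0.1413]
wrist latch_top 0.58 1512 [ 0.491  -0.0518  0.1335]
scene blue_top 0.63 41 [0.5546 0.0156 0.1345]
scene yellow_top 0.58 42 [ 0.6091 -0.1016  0.1339]
scene green_top 0.51 53 [0.5322 0.075  0.1425]
scene white_top 0.46 63 [ 0.5866 -0.0396  0.1428]
```

```bash
python3 -c "
from workcell import bot
print(bot.job_done())"
```

```text
the job is handed in; nothing more can be done
None
```

The job is handed in: blue, yellow and then the latch were each pressed about 10 mm, fully down. Green and white measured still up, contact force read at most about 7 N, and the arm finished well above the toolbox; `job_done()` gave no verdict.

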